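# Lock the jig and hold the cast lever level over its nest

### The arm

A 7-joint arm with a two-finger parallel gripper is mounted at the origin on the work surface. World frame = base frame: x ahead of the robot, y to its left, z up, the work surface at z = 0. Lengths are in m, angles in rad, forces in N, time in s.
With the tool pointing down it reaches from about 0.425 to 0.875 m from the base axis. Payload 4.7 kg.
Tool frame: the origin (TCP) lies at the centre of the arm's flange, where the gripper is bolted on; the fingertips stand 182 mm ahead of it and the grasp point (between the pads) lies ahead of it (ctrl.hold_point_z is the z of the grasp point in the tool frame, in m); z points along the fingers, y is the direction in which the jaws open and shut (so a half turn about z gives the same grasp; the last joint's range is limited). The gripper opens to 87 mm and grips with 3 to 60 N. Pads are 19 mm wide; open, the fingers measure 117 mm over their backs; the gripper's body (75 mm by 190 mm) begins 51 mm behind the grasp point.
Start: joints at [-1.248, 0.321, -0.07, 1.45, 0.023, 1.371, -0.057], TCP at [0.198, 0.619, 0.405] pointing down, gripper open.
Joint ranges: [-2.86, 2.86], [-0.3, 2.09], [-1.38, 1.24], [0.06, 2.45], [-1.56, 4.7], [0.09, 2.05], [-2.69, 2.69]. Speed limits (rad/s): [2.57, 2.57, 3.14, 3.14, 3.14, 3.14, 3.14].

### API

Orientations are given as a rotation vector (axis times angle).
In Python, from bench import get_state, imaging, workorder, ctrl gives the robot as it stands.
- The arm moves only by the tool step_arm, never from a script. Its argument "increments" is a list of rows, each an object of numbers: "claw": the opening, from 0 (shut) to 1 (fully open); "tx", "ty", "tz": the shift along the tool's x, y, z in m; "spin": the turn about the tool's z in degrees. A call has 1 to 8 rows; each row is the pose to reach, as a shift and turn from the pose commanded when the call began, along the tool's axes at that moment; what a row does not reach only later rows make up. A row lasts 1/12 s, in which the tool goes at most 41.7 mm and 7.16 degrees, less where a joint would pass 70% of its speed; a pose out of reach is approached as far as the arm can. A call with a gripper value outside its range is refused whole. The fingers move at their own pace and stop on an object; "force" is the grip in N (left out, the last holds). Time passes only in rows, so rows that repeat a pose let the fingers close. It gives the time, the measured TCP pose, the force and the opening at its end, in the units of the state.
- get_state(): the state, without advancing time (a new reading comes with each control period).
- imaging.get_image(name): name is "scene" or "top" or "wrist"; returns the picture (384x512x3 uint8, blue, green, red); there is no depth.
- imaging.camera_params(name): a dict with "intrinsics" (3x3 intrinsics, pixels), "distortion" ([k1, k2, p1, p2, k3] as OpenCV has them; the pictures are not rectified), "camera_from_world" (4x4, takes a point from world to camera coordinates). Camera axes: x right, y down, z forward; pixel columns grow to the right and rows downward; lengths in m; the calibration is good to about 2 mm. A picture is of the moment at which its call begins: read the wrist's pose just before it. camera_params takes no time and is no camera call; for the wrist camera it gives the pose at the moment of the call.
- workorder.close_job(): hands the job in, once; it reports no verdict.
The state is a dict: "time": time; "joint_positions": joint angles; "qd": joint speeds; "joint_torque": joint torques, N m; "position": TCP position; "tool_rot": TCP orientation; "ft_force": force on the tool from outside, world axes, zero at the start; "torque": the same for the moment, N m; "grip_width": opening from 0.0 (shut) to 1.0 (fully open).
Only numpy, scipy, OpenCV 4.12 (cv2) and the standard library are available. Lean on these libraries where they do the work, as an engineer would, in place of code of your own. Each camera call takes 0.05 s, during which the arm holds its last target. There are 200 camera calls.

### The job

Secure the jig's hinged plate by turning its turnbutton all the way round until it lies square across the plate. Then pick up the heavy-ended cast lever by its balance point and hold it level, its underside about 8 cm above the plate, straight over its nest: the big hub above the round collar, the small eye above the pair of blocks. Finish holding it still there in the gripper; do not lower it or let go, and leave the other things on the bench alone.

Things in the scene. Friction and masses are not known exactly. Their poses are not given: they have to be found in the camera images.
- balance (a point): Balance point of the loose cast lever, mid-height of its arm, 18 mm above the lever's underside, on the arm's centreline, 61.6 mm from the hub's axis and 143.4 mm from the eye's. The dark lever, about 0.6 kg, lies flat; arm 16 mm wide, 20 mm tall (8 to 28 mm above its underside). Own axes: x from hub to eye, y across the arm, z up.
- lever_hub (a point): Axis of the lever's big round hub (heavy end, 54 mm in diameter, 36 mm tall), 18 mm above the lever's underside; same axes as balance. The lever is 246 mm long in all.
- lever_eye (a point): Axis of the lever's small round eye (light end, 28 mm in diameter, 26 mm tall), 18 mm above the lever's underside; same axes as balance
- nest_hub (a point): Centre of the low dark collar (72 mm outside, 60 mm inside diameter, 7 mm tall) on the jig's plate, where the hub belongs; on the plate's top face, 30 mm above the bench. Axes: x from the collar towards the pair of blocks, y towards the turnbutton's side, z up.
- nest_eye (a point): Point mid-way between the two small dark blocks (30 x 10 x 16 mm, 34 mm apart) on the jig's plate, over which the eye belongs, on the plate's top face; 205 mm from nest_hub along the nest's x; same axes
- turnbutton (a joint): Angle of the jig's turnbutton, rad: near 0 (0 to 0.5 at the start) it lies along the plate's edge, pointing from its pivot towards the collar's end; it turns counter-clockwise seen from above; 1.57 is square across the plate, stop at 1.62. It turns stiffly (0.15 N m, about 3.5 N at the knob) and stays where it is left.
- turn_knob (a point): Centre, half-way up, of the upright round knob on the free end of the turnbutton (flat dark steel bar 70 x 20 x 10 mm). Knob 14 mm in diameter, 30 mm tall, 41 to 71 mm above the bench, rigid with the bar; goes round the pivot at 45 mm radius; can be pinched from above or pushed.
- turn_pivot (a point): Point on the turnbutton's upright pivot axis, at the same height as turn_knob. The pivot stands 131.6 mm along the nest's x and 77 mm along the nest's y from nest_hub.
- plate (a joint): Opening angle of the jig's hinged plate, rad: 0 is shut (as it starts and stays)
- rasp: Bystander: rasp with a wooden handle, 290 mm long, lying on the bench; origin under it
- glue: Bystander: white glue bottle with a red cap, 56 mm in diameter, 150 mm tall, standing; origin at its underside
- blank: Bystander: wooden block with a hole, 80 x 70 x 30 mm; origin at its underside
- lever: The whole cast lever: origin on its underside, 18 mm below balance; same axes
- jig: Fixed plywood jig board, 300 x 175 x 18 mm, with a light wooden plate 280 x 115 x 12 mm hinged on it along one long edge. Origin on the bench, below the spot over which the lever's balance point belongs, 30 mm below the plate's top; same axes as nest_hub

How it is judged:
On the way, in this order (a step that is already met when the one before it is completed fails the run):
1. the turnbutton is turned square across the plate (value of joint turnbutton above 1.4 rad), for 0.2 s.
2. the lever is lifted off the bench in the gripper (height (world z) of balance above 0.05 m and contact force between the fingers and lever above 1 N), for 0.2 s.
At the end, for the whole second after the job is handed in: Turnbutton at 1.4 rad or more and the plate shut; the lever held still in the fingers within 25 mm of its balance point, level within 0.12 rad (7 degrees), underside 40 to 120 mm above the plate, hub and eye each within 18 mm in plan of their places in the nest, not touching the jig (value of joint turnbutton above 1.4 rad and value of joint plate below 0.05 rad and contact force between the fingers and lever above 1 N and contact force between lever and jig below 0.2 N and horizontal distance between the grasp point and balance below 0.025 m and angle between balance's own z axis and vertical below 0.12 rad and z of balance in the frame of jig between 0.088 and 0.168 m and horizontal distance between lever_hub and nest_hub below 0.018 m and horizontal distance between lever_eye and nest_eye below 0.018 m and linear speed of lever below 0.03 m/s); the arm keeps its last pose, push and grip.
It fails at once if a bystander is shifted by more than 30 mm (distance of any of rasp, glue, blank from where it was at the start of the episode above 0.03 m).
It also fails if it takes over 51 s, if anything falls off the work surface, if the arm or the gripper's body presses on something with over 40 N, if the wrist force passes 120 N, or if a joint passes its speed limit or range.

## Working session

There is one attempt and no reset: what is moved stays moved. The work goes in short steps, Python scripts to look and compute and a tool call to move; the robot and the scene stay as the last step left them, time stands still between calls to the robot, and variables do not carry over. Pictures are saved under pics/ and viewed, on a budget of 10 in all, crops included, one or two more only if the job needs it, and the job is handed in when it is done.

Besides the shell and the picture viewer there is one more tool, called after ">>>" as a command line: name --argument value ..., lists and objects as JSON in quotes. step_arm: Moves the arm, as the interface text tells. Its arguments: {"type":"object","properties":{"increments":{"type":"array"},"force":{"type":"number"}},"required":["increments"]}

```bash
ls; mkdir -p pics
python3 - <<'E'
from bench import get_state, imaging, ctrl
import cv2
s=get_state();print({k:(v if not hasattr(v,'round') else v) for k,v in s.items()}); print(ctrl.hold_point_z)
for n in ("top","scene"):
    cv2.imwrite(f"pics/{n}0.png",imaging.get_image(n))
    p=imaging.camera_params(n);print(n,p)
print(imaging.camera_params("wrist"))
E
```

```text
pics
{'time': 0.0, 'joint_positions': array([-1.24792149,  0.32181859, -0.07006371,  1.45167335,  0.02264218,
        1.37076784, -0.05685717]), 'qd': array([ 0.00081395,  0.0001322 , -0.00065413, -0.00089959,  0.00109627,
        0.00050725,  0.00030783]), 'joint_torque': array([-1.85688377e-04, -4.91287208e+01, -4.03983174e-01, -3.12535286e+01,
       -6.39096508e-02,  4.36133821e-02,  1.92118378e-04]), 'position': array([0.19751774, 0.61905276, 0.40366472]), 'tool_rot': array([-4.82979342e-01, -3.10409618e+00,  2.94562732e-03]), 'ft_force': array([0.23250527, 0.09198949, 0.09371962]), 'torque': array([-0.0246442 ,  0.00287653, -0.01748831]), 'grip_width': 0.9989725702763328}
0.1635
top {'intrinsics': array([[485.24337254,   0.        , 254.86055819],
       [  0.        , 485.24337254, 186.51700179],
       [  0.        ,   0.        ,   1.        ]]), 'distortion': array([-0.0531812,  0.       ,  0.       ,  0.       ,  0.       ]), 'camera_from_world': array([[ 6.55842712e-04, -9.99968750e-01,  7.87836811e-03,
         3.06209898e-03],
       [-9.87954789e-01, -1.86703330e-03, -
[... 665 characters left out ...]
1],
       [-4.67553806e-01, -2.77962259e-01, -8.39124795e-01,
         1.62322450e+00],
       [ 0.00000000e+00,  0.00000000e+00,  0.00000000e+00,
         1.00000000e+00]])}
{'intrinsics': array([[273.63406246,   0.        , 252.31329559],
       [  0.        , 273.63406246, 191.28226954],
       [  0.        ,   0.        ,   1.        ]]), 'distortion': array([-0.05810912,  0.        ,  0.        ,  0.        ,  0.        ]), 'camera_from_world': array([[ 0.30346907,  0.95283735, -0.00273972, -0.6484734 ],
       [ 0.91320014, -0.29002188,  0.28627403, -0.03573862],
       [ 0.27197801, -0.08937723, -0.95814387,  0.3921927 ],
       [ 0.        ,  0.        ,  0.        ,  1.        ]])}
```

View pics/top0.png

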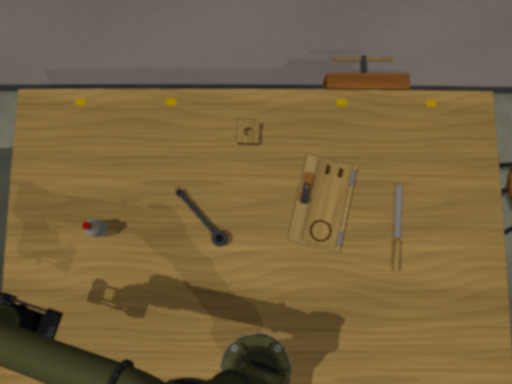

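View pics/scene0.png

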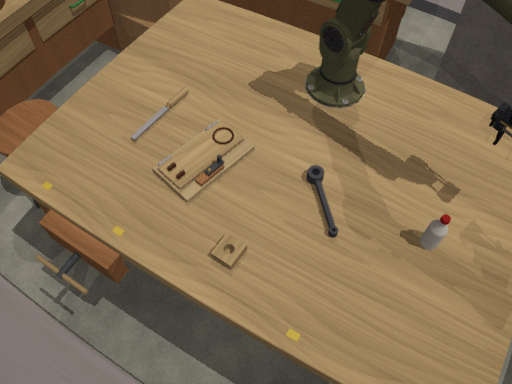

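The top view shows the lever hub at about (220,238) and its eye at (181,191). The collar is at (320,231), the blocks at (327,170) and (340,170), and the turnbutton at about (306,187). I'll enlarge these crops.

```bash
cat > h.py <<'E'
import numpy as np, cv2
from bench import get_state, imaging
def ray(p,uv,z):
    """pixel(s) -> world points on the plane at height z"""
    q=cv2.undistortPoints(np.float64(uv).reshape(-1,1,2),p["intrinsics"],p["distortion"]).reshape(-1,2)
    T=p["camera_from_world"];R=T[:3,:3];c=-R.T@T[:3,3]
    d=np.c_[q,np.ones(len(q))]@R
    return c+d*((z-c[2])/d[:,2])[:,None]
def proj(p,X):
    T=p["camera_from_world"]
    return cv2.projectPoints(np.float64(X).reshape(-1,1,3),cv2.Rodrigues(T[:3,:3])[0],T[:3,3],p["intrinsics"],p["distortion"])[0].reshape(-1,2)
E
python3 - <<'E'
import cv2,numpy as np
a=cv2.imread('pics/top0.png')
r=lambda x,y,w,h,k:cv2.resize(a[y:y+h,x:x+w],None,fx=k,fy=k,interpolation=cv2.INTER_CUBIC)
cv2.imwrite('pics/crop1.png',np.hstack([r(170,180,66,100,6)[:600],r(285,150,66,100,6)[:600]]))
E
```

```text
(no output)
```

View pics/crop1.png

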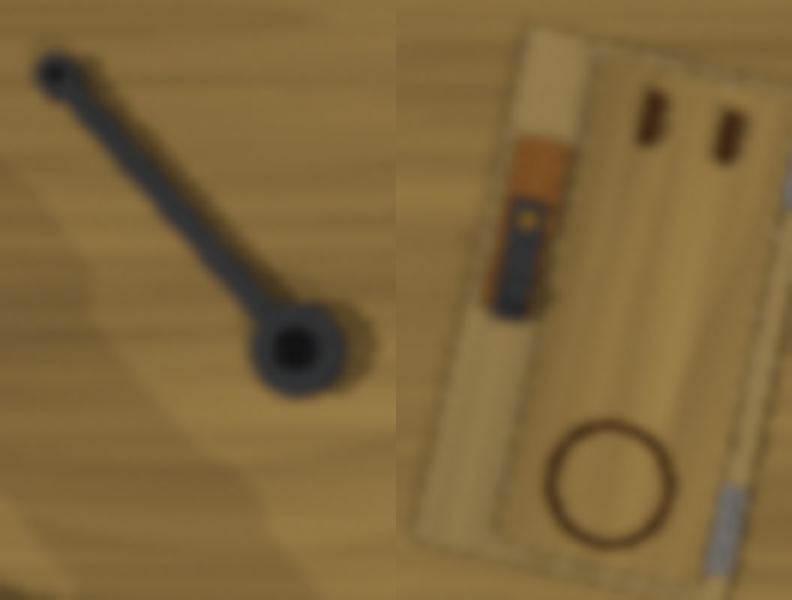

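Run:
```python
from h import *
np.set_printoptions(precision=4,suppress=True)
p=imaging.camera_params("top")
o=.42
hub=ray(p,[219.5-o,238.2-o],.036)[0];eye=ray(p,[179.5-o,192.2-o],.031-.0)[0]
nh=ray(p,[320.7-o,230.7-o],.035)[0];ne=ray(p,[334-o,171.2-o],.044)[0]
pv=ray(p,[307-o,186.7-o],.043)[0];kn=ray(p,[304.3-o,200.5-o],.071)[0]
print("hub",hub,"eye",eye,np.linalg.norm((hub-eye)[:2]),"nh",nh,"ne",ne,np.linalg.norm((nh-ne)[:2]))
x=(ne-nh)[:2];x/=np.linalg.norm(x);y=np.array([-x[1],x[0]])
P=nh[:2]+.1316*x+.077*y
print("pivot pred",P,"seen",pv,"knob",kn,np.linalg.norm(kn[:2]-P))
d=kn[:2]-P;print("angle",np.arctan2(-d@y,-d@x), "nest yaw",np.degrees(np.arctan2(x[1],x[0])))
l=(eye-hub)[:2];l/=np.linalg.norm(l);print("lever yaw",np.degrees(np.arctan2(l[1],l[0])),"bal",hub[:2]+.0616*l,"nest bal",nh[:2]+.0616*x)
s=get_state();R=cv2.Rodrigues(s['tool_rot'])[0];print(R, s['position'])
```

```text
hub [0.4226 0.1209 0.036 ] eye [0.5754 0.2564 0.031 ] 0.20421979765678422 nh [ 0.4475 -0.2118  0.035 ] ne [ 0.6452 -0.259   0.044 ] 0.20330449067301176
pivot pred [ 0.5934 -0.1675] seen [ 0.5928 -0.1679  0.043 ] knob [ 0.5431 -0.1552  0.071 ] 0.05179858653548333
angle -0.005296417967421563 nest yaw -13.425192328274852
lever yaw 41.578570713121415 bal [0.4687 0.1617] nest bal [ 0.5074 -0.2261]
[[-0.9527  0.3039 -0.0004]
 [ 0.3039  0.9527 -0.0017]
 [-0.0001 -0.0017 -1.    ]] [0.1975 0.6191 0.4038]
```

```bash
cat >> h.py <<'E'
def to(x,y,gz,yaw):
    """increment from here so the grasp point gets to x,y,gz with the jaw axis at world yaw (deg)"""
    s=get_state();R=cv2.Rodrigues(s["tool_rot"])[0]
    t=R.T@(np.array([x,y,gz+.1635])-s["position"])
    cur=np.degrees(np.arctan2(R[1,1],R[0,1]))
    sp=(cur-yaw+180)%360-180
    print("tx %.4f ty %.4f tz %.4f spin %.1f"%(*t,sp),"pos",s["position"].round(4),"yaw %.1f"%cur,"t %.2f"%s["time"],"F",s["ft_force"].round(1))
E
python3 -c "
from h import *
to(.5,.3,.24,20)"
```

```text
tx -0.3851 ty -0.2120 tz 0.0007 spin 52.3 pos [0.1975 0.6191 0.4038] yaw 72.3 t 0.10 F [ 0.5  0.2 -1.7]
```

>>> step_arm --increments '[{"tx": -0.039,"ty": -0.025,"spin": 6,"claw": 1},{"tx": -0.078,"ty": -0.05,"spin": 12},{"tx": -0.117,"ty": -0.075,"spin": 19},{"tx": -0.155,"ty": -0.1,"spin": 26},{"tx": -0.19,"ty": -0.13,"spin": 33},{"tx": -0.225,"ty": -0.155,"spin": 40},{"tx": -0.26,"ty": -0.18,"spin": 46},{"tx": -0.29,"ty": -0.2,"spin": 52}]'

```text
invalid input at $.increments[0]: expected keys claw, tx, ty, tz, spin
```

```bash
python3 -c "
from h import *
to(.50,-.10,.22,-58.4)"
```

```text
tx -0.5067 ty -0.5931 tz 0.0213 spin 130.7 pos [0.1975 0.6191 0.4038] yaw 72.3 t 0.10 F [ 0.5  0.2 -1.7]
```

All keys are required in each row.

>>> step_arm --increments '[{"tx": -0.039,"ty": -0.025,"tz": 0,"spin": 6,"claw": 1},{"tx": -0.078,"ty": -0.05,"tz": 0,"spin": 12,"claw": 1},{"tx": -0.117,"ty": -0.075,"tz": 0,"spin": 19,"claw": 1},{"tx": -0.155,"ty": -0.1,"tz": 0,"spin": 26,"claw": 1},{"tx": -0.19,"ty": -0.13,"tz": 0,"spin": 33,"claw": 1},{"tx": -0.225,"ty": -0.155,"tz": 0,"spin": 40,"claw": 1},{"tx": -0.26,"ty": -0.18,"tz": 0,"spin": 46,"claw": 1},{"tx": -0.29,"ty": -0.2,"tz": 0,"spin": 52,"claw": 1}]'

```text
time: 0.77
position: [0.4019, 0.3537, 0.4045]
tool_rot: [-1.801, -2.574, 0.0]
ft_force: [0.1, -0.2, -0.3]
grip_width: 1.002
```

```bash
python3 -c "
from h import *
to(.50,-.10,.22,-58.4)"
```

```text
tx -0.4599 ty -0.0632 tz 0.0210 spin 78.4 pos [0.4019 0.3537 0.4045] yaw 20.0 t 0.77 F [ 0.1 -0.2 -0.3]
```

>>> step_arm --increments '[{"tx": -0.04,"ty": 0,"tz": 0,"spin": 7,"claw": 1},{"tx": -0.08,"ty": 0,"tz": 0,"spin": 14,"claw": 1},{"tx": -0.12,"ty": 0,"tz": 0,"spin": 21,"claw": 1},{"tx": -0.16,"ty": 0,"tz": 0,"spin": 28,"claw": 1},{"tx": -0.2,"ty": 0,"tz": 0,"spin": 35,"claw": 1},{"tx": -0.24,"ty": -0.01,"tz": 0,"spin": 42,"claw": 1},{"tx": -0.28,"ty": -0.02,"tz": 0,"spin": 49,"claw": 1},{"tx": -0.31,"ty": -0.03,"tz": 0,"spin": 56,"claw": 1}]'

```text
time: 1.43
position: [0.4809, 0.0508, 0.4045]
tool_rot: [2.801, 1.421, -0.001]
ft_force: [0.7, -0.2, 0.2]
grip_width: 0.998
```

```bash
python3 -c "
from h import *
to(.50,-.10,.22,-58.4)"
```

```text
tx -0.1103 ty 0.1045 tz 0.0212 spin 22.2 pos [0.4809 0.0508 0.4045] yaw -36.2 t 1.43 F [ 0.7 -0.2  0.2]
```

>>> step_arm --increments '[{"tx": -0.025,"ty": 0.025,"tz": 0,"spin": 6,"claw": 1},{"tx": -0.05,"ty": 0.05,"tz": 0,"spin": 12,"claw": 1},{"tx": -0.075,"ty": 0.075,"tz": 0,"spin": 18,"claw": 1},{"tx": -0.1,"ty": 0.095,"tz": 0,"spin": 22.2,"claw": 1},{"tx": -0.11,"ty": 0.105,"tz": 0,"spin": 22.2,"claw": 1},{"tx": -0.11,"ty": 0.105,"tz": 0,"spin": 22.2,"claw": 1},{"tx": -0.11,"ty": 0.105,"tz": 0,"spin": 22.2,"claw": 1}]'

```text
time: 2.02
position: [0.5017, -0.0966, 0.4044]
tool_rot: [-3.019, -0.866, 0.001]
ft_force: [-0.5, 0.5, 0.6]
grip_width: 1.001
```

```bash
python3 -c "
from h import *
np.set_printoptions(precision=4,suppress=True)
p=imaging.camera_params('wrist')
cv2.imwrite('pics/w1.png',cv2.resize(imaging.get_image('wrist'),None,fx=1.5,fy=1.5,interpolation=cv2.INTER_CUBIC))
np.savez('w1.npz',**p)
to(.5454,-.156,.062,-58.4)
print(proj(p,[[.5480,-.1567,.071],[.5934,-.1675,.041],[.4475,-.2118,.037],[.6469,-.2594,.03]])*1.5)
"
```

```text
tx 0.0046 ty 0.0748 tz 0.1788 spin 0.5 pos [ 0.5018 -0.0952  0.4044] yaw -57.9 t 2.07 F [-0.1  0.9 -0.5]
[[474.1702 259.1006]
 [508.0839 212.9568]
 [450.9578 369.4279]
 [622.9106 216.5856]]
```

View pics/w1.png

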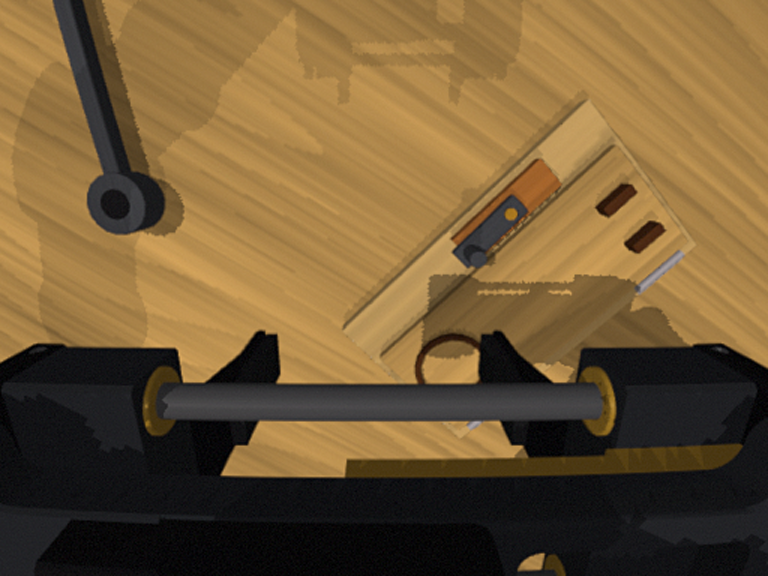

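The knob top is at (478,254), the pivot at (511,214) and the hub at (115,203). All agree with the predictions to within a few pixels.

```bash
python3 -c "
from h import *
np.set_printoptions(precision=4,suppress=True)
p=dict(np.load('w1.npz'));f=lambda u,v:[(u+.5)/1.5-.5,(v+.5)/1.5-.5]
print('knob',ray(p,f(478,254),.071),'pivot',ray(p,f(511,214),.043),'hub',ray(p,f(116,203),.036))
P=np.array([.5934,-.1675]);yaw=np.radians(-13.4);K=ray(p,f(478,254),.071)[0,:2]
d=K-P;print(np.hypot(*d),'angle',np.degrees(np.arctan2(d[1],d[0])-yaw)-180)
to(*K,.062,-58.4)
"
```

```text
knob [[ 0.553  -0.1566  0.071 ]] pivot [[ 0.5939 -0.1691  0.043 ]] hub [[0.4243 0.1205 0.036 ]]
0.04186556868823431 angle -1.7222858076605405
tx 0.0107 ty 0.0793 tz 0.1788 spin 0.5 pos [ 0.5018 -0.0952  0.4044] yaw -57.9 t 2.07 F [-0.1  0.9 -0.5]
```

>>> step_arm --increments '[{"tx": 0.0085,"ty": 0.03,"tz": 0.02,"spin": 0,"claw": 0.6},{"tx": 0.0085,"ty": 0.06,"tz": 0.04,"spin": 0,"claw": 0.6},{"tx": 0.0085,"ty": 0.078,"tz": 0.07,"spin": 0,"claw": 0.6},{"tx": 0.0085,"ty": 0.078,"tz": 0.1,"spin": 0,"claw": 0.6},{"tx": 0.0085,"ty": 0.078,"tz": 0.12,"spin": 0,"claw": 0.6},{"tx": 0.0085,"ty": 0.078,"tz": 0.13,"spin": 0,"claw": 0.6},{"tx": 0.0085,"ty": 0.078,"tz": 0.13,"spin": 0,"claw": 0.6}]'

```text
time: 2.65
position: [0.5499, -0.1553, 0.272]
tool_rot: [-3.015, -0.872, 0.007]
ft_force: [-0.8, 0.7, 0.6]
grip_width: 0.623
```

```bash
python3 -c "
from h import *
cv2.imwrite('pics/w2.png',imaging.get_image('wrist'))
to(.5505,-.157,.062,-58.4)
print(proj(imaging.camera_params('wrist'),[[.5500,-.157,.071],[.5505,-.157,.062]]))
"
```

```text
tx -0.0006 ty 0.0010 tz 0.0485 spin 0.6 pos [ 0.5506 -0.1559  0.274 ] yaw -57.8 t 2.70 F [-0.1 -0.5  1.3]
[[252.85844325 223.65276995]
 [253.19902449 218.37642069]]
```

View pics/w2.png

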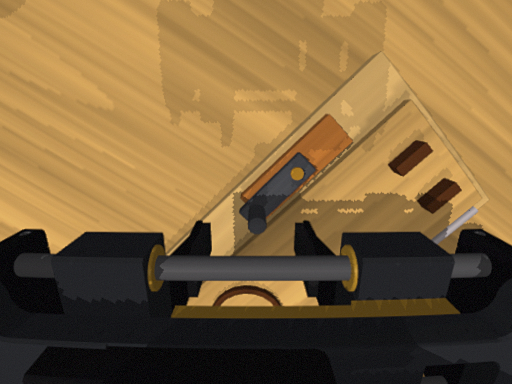

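The knob top at (258,227) lies well between the jaws. I'll descend and pinch it.

>>> step_arm --increments '[{"tx": -0.001,"ty": 0.003,"tz": 0.02,"spin": 0,"claw": 0.6},{"tx": -0.001,"ty": 0.003,"tz": 0.04,"spin": 0,"claw": 0.6},{"tx": -0.001,"ty": 0.003,"tz": 0.048,"spin": 0,"claw": 0.6},{"tx": -0.001,"ty": 0.003,"tz": 0.048,"spin": 0,"claw": 0.4},{"tx": -0.001,"ty": 0.003,"tz": 0.048,"spin": 0,"claw": 0.0},{"tx": -0.001,"ty": 0.003,"tz": 0.048,"spin": 0,"claw": 0.0},{"tx": -0.001,"ty": 0.003,"tz": 0.048,"spin": 0,"claw": 0.0},{"tx": -0.001,"ty": 0.003,"tz": 0.048,"spin": 0,"claw": 0.0}]' --force 15

```text
time: 3.37
position: [0.5518, -0.1607, 0.228]
tool_rot: [3.018, 0.869, 0.003]
ft_force: [-0.3, -0.3, 0.6]
grip_width: 0.309
```

Run:
```python
from h import *
s=get_state();print(s['grip_width'],s['grip_width']*87)
to(.5505,-.157,.062,-58.4)
R=cv2.Rodrigues(s['tool_rot'])[0]
yaw=np.radians(-13.4);P=np.array([.5937,-.1682])
K=(s['position']+R[:,2]*.1635)[:2];d=K-P
print('grasp pt',K,'r',np.hypot(*d),'ang',np.degrees(np.arctan2(d[1],d[0])-yaw)-180)
th0=np.arctan2(d[1],d[0])
for a in range(8,105,8):
    t=th0+np.radians(a);q=P+.045*np.array([np.cos(t),np.sin(t)])-K
    print(a,(R.T@np.r_[q,0])[:2].round(4))
```

```text
0.3090838163346988 26.890292021118793
tx 0.0008 ty -0.0038 tz 0.0025 spin 0.5 pos [ 0.5518 -0.1607  0.228 ] yaw -57.9 t 3.37 F [-0.3 -0.3  0.6]
grasp pt [ 0.5521647 -0.1606518] r 0.042215599061013846 ang 3.1000629074985113
8 [-0.006  0.003]
16 [-0.0091  0.0085]
24 [-0.0115  0.0143]
32 [-0.0131  0.0203]
40 [-0.0138  0.0266]
48 [-0.0136  0.0329]
56 [-0.0126  0.039 ]
64 [-0.0107  0.045 ]
72 [-0.008   0.0507]
80 [-0.0045  0.0559]
88 [-0.0003  0.0606]
96 [0.0044 0.0647]
104 [0.0097 0.0681]
```

Still closing (27 mm open); let it finish.

>>> step_arm --increments '[{"tx": 0,"ty": 0,"tz": 0,"spin": 0,"claw": 0},{"tx": 0,"ty": 0,"tz": 0,"spin": 0,"claw": 0},{"tx": 0,"ty": 0,"tz": 0,"spin": 0,"claw": 0},{"tx": 0,"ty": 0,"tz": 0,"spin": 0,"claw": 0}]' --force 15

```text
time: 3.7
position: [0.5506, -0.1596, 0.2269]
tool_rot: [-3.015, -0.869, 0.003]
ft_force: [-3.7, 4.8, 5.3]
grip_width: 0.155
```

Run:
```python
from h import *
s=get_state()
R=cv2.Rodrigues(s['tool_rot'])[0];P=np.array([.5937,-.1682])
K=(s['position']+R[:,2]*.1635)[:2];d=K-P;th0=np.arctan2(d[1],d[0]);print(K,np.hypot(*d),np.degrees(th0)+13.4-180)
c=lambda t:.045*np.array([np.cos(t),np.sin(t)])
for a in range(6,97,6):
    print(a,(R.T@np.r_[c(th0+np.radians(a))-c(th0),0])[:2].round(4))
```

```text
[ 0.5501199  -0.15906842] 0.044526516237992864 1.565713570519648
6 [-0.0031  0.0036]
12 [-0.0058  0.0074]
18 [-0.0081  0.0115]
24 [-0.0099  0.0159]
30 [-0.0113  0.0204]
36 [-0.0122  0.025 ]
42 [-0.0126  0.0297]
48 [-0.0125  0.0344]
54 [-0.0119  0.0391]
60 [-0.0109  0.0437]
66 [-0.0093  0.0481]
72 [-0.0073  0.0524]
78 [-0.0049  0.0564]
84 [-0.0021  0.0602]
90 [0.0011 0.0636]
96 [0.0047 0.0667]
```

>>> step_arm --increments '[{"tx": -0.003,"ty": 0.0036,"tz": 0,"spin": 0,"claw": 0},{"tx": -0.0058,"ty": 0.0074,"tz": 0,"spin": 0,"claw": 0},{"tx": -0.008,"ty": 0.0115,"tz": 0,"spin": 0,"claw": 0},{"tx": -0.01,"ty": 0.016,"tz": 0,"spin": 0,"claw": 0},{"tx": -0.0113,"ty": 0.0204,"tz": 0,"spin": 0,"claw": 0},{"tx": -0.0122,"ty": 0.025,"tz": 0,"spin": 0,"claw": 0},{"tx": -0.0126,"ty": 0.0297,"tz": 0,"spin": 0,"claw": 0},{"tx": -0.0125,"ty": 0.0344,"tz": 0,"spin": 0,"claw": 0}]' --force 20

```text
time: 4.37
position: [0.5571, -0.1956, 0.2265]
tool_rot: [-3.013, -0.868, 0.008]
ft_force: [-9.0, 2.6, 8.0]
grip_width: 0.155
```

>>> step_arm --increments '[{"tx": 0.0006,"ty": 0.0047,"tz": 0,"spin": 0,"claw": 0},{"tx": 0.0016,"ty": 0.0093,"tz": 0,"spin": 0,"claw": 0},{"tx": 0.0032,"ty": 0.0137,"tz": 0,"spin": 0,"claw": 0},{"tx": 0.0052,"ty": 0.018,"tz": 0,"spin": 0,"claw": 0},{"tx": 0.0076,"ty": 0.022,"tz": 0,"spin": 0,"claw": 0},{"tx": 0.0104,"ty": 0.0258,"tz": 0,"spin": 0,"claw": 0},{"tx": 0.0136,"ty": 0.0292,"tz": 0,"spin": 0,"claw": 0},{"tx": 0.0136,"ty": 0.0292,"tz": 0,"spin": 0,"claw": 0}]' --force 20

```text
time: 5.03
position: [0.5852, -0.2132, 0.2265]
tool_rot: [-3.015, -0.869, 0.006]
ft_force: [-5.5, 3.1, 5.0]
grip_width: 0.154
```

Run:
```python
from h import *
s=get_state()
R=cv2.Rodrigues(s['tool_rot'])[0];P=np.array([.5937,-.1682])
K=(s['position']+R[:,2]*.1635)[:2];d=K-P;print(K,np.hypot(*d),(np.degrees(np.arctan2(d[1],d[0]))+13.4-180)%360,s['grip_width'],s['ft_force'])
```

```text
[ 0.5844395  -0.21275657] 0.04550873686906042 91.65897890877892 0.15355895967077546 [-5.51218155  3.07864903  5.04254379]
```

The turnbutton is at about 91.7°. Now release it, lift, and check.

>>> step_arm --increments '[{"tx": 0,"ty": 0,"tz": 0,"spin": 0,"claw": 0.5},{"tx": 0,"ty": 0,"tz": 0,"spin": 0,"claw": 0.5},{"tx": 0,"ty": 0,"tz": 0,"spin": 0,"claw": 0.5},{"tx": 0,"ty": 0,"tz": -0.03,"spin": 0,"claw": 0.5},{"tx": 0,"ty": 0,"tz": -0.06,"spin": 0,"claw": 0.5},{"tx": 0,"ty": 0,"tz": -0.1,"spin": 0,"claw": 1},{"tx": 0,"ty": 0,"tz": -0.14,"spin": 0,"claw": 1},{"tx": 0,"ty": 0,"tz": -0.17,"spin": 0,"claw": 1}]'

```text
time: 5.7
position: [0.5862, -0.2145, 0.4005]
tool_rot: [3.017, 0.867, 0.005]
ft_force: [-0.1, -0.6, 1.5]
grip_width: 0.643
```

```bash
python3 -c "
from h import *
to(.4695,.161,.2,-48.4)"
```

```text
tx 0.1004 ty -0.3803 tz 0.0361 spin -9.5 pos [ 0.5862 -0.2145  0.4005] yaw -57.9 t 5.70 F [-0.1 -0.6  1.5]
```

>>> step_arm --increments '[{"tx": 0.005,"ty": -0.04,"tz": 0,"spin": -3,"claw": 1},{"tx": 0.012,"ty": -0.08,"tz": 0,"spin": -6,"claw": 1},{"tx": 0.02,"ty": -0.12,"tz": 0,"spin": -9.5,"claw": 1},{"tx": 0.026,"ty": -0.16,"tz": 0,"spin": -9.5,"claw": 1},{"tx": 0.032,"ty": -0.2,"tz": 0,"spin": -9.5,"claw": 1},{"tx": 0.038,"ty": -0.24,"tz": 0,"spin": -9.5,"claw": 1},{"tx": 0.042,"ty": -0.28,"tz": 0,"spin": -9.5,"claw": 1},{"tx": 0.045,"ty": -0.32,"tz": 0,"spin": -9.5,"claw": 1}]'

```text
time: 6.37
position: [0.453, 0.0825, 0.3972]
tool_rot: [-2.937, -1.115, -0.003]
ft_force: [1.1, 0.9, 0.7]
grip_width: 0.994
```

>>> step_arm --increments '[{"tx": 0.0,"ty": -0.035,"tz": 0,"spin": 0,"claw": 1},{"tx": 0,"ty": -0.06,"tz": 0,"spin": 0,"claw": 1},{"tx": 0,"ty": -0.06,"tz": 0,"spin": 0,"claw": 1},{"tx": 0,"ty": -0.06,"tz": 0,"spin": 0,"claw": 1},{"tx": 0,"ty": -0.06,"tz": 0,"spin": 0,"claw": 1}]'

```text
time: 6.78
position: [0.4148, 0.1251, 0.3971]
tool_rot: [2.937, 1.114, 0.002]
ft_force: [0.3, -0.9, 0.8]
grip_width: 0.996
```

```bash
python3 -c "
from h import *
np.set_printoptions(precision=4,suppress=True)
p=imaging.camera_params('wrist')
im=imaging.get_image('wrist');cv2.imwrite('pics/w3r.png',im)
a=cv2.imread('pics/top0.png')*0+imaging.get_image('top')
cv2.imwrite('pics/w3.png',np.hstack([cv2.resize(im,(520,390)),cv2.resize(a[150:250,285:351],(257,390),interpolation=cv2.INTER_CUBIC)]))
np.savez('w3.npz',**p)
to(.4695,.161,.023,-48.4)
print(proj(p,[[.4243,.1205,.036],[.4695,.161,.028],[.5754,.2564,.031]])*520/512)
"
```

```text
tx 0.0647 ty 0.0087 tz 0.2105 spin -0.2 pos [0.4151 0.1247 0.3969] yaw -48.6 t 6.88 F [0.2 0.4 0. ]
[[263.322  173.379 ]
 [263.2387 123.4937]
 [263.0366  -8.0587]]
```

View pics/w3.png

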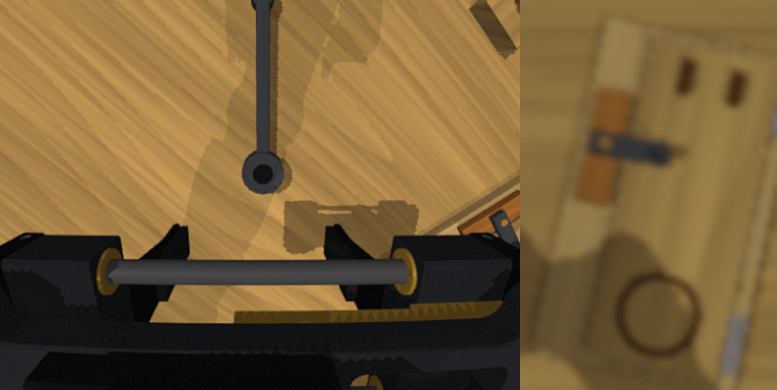

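The turnbutton lies square across the plate. The hub is at (263,173) and the arm is vertical in the image, both as predicted. Descend onto the balance point.

>>> step_arm --increments '[{"tx": 0.035,"ty": 0.005,"tz": 0.02,"spin": 0,"claw": 1},{"tx": 0.0647,"ty": 0.0087,"tz": 0.04,"spin": 0,"claw": 1},{"tx": 0.0647,"ty": 0.0087,"tz": 0.08,"spin": 0,"claw": 1},{"tx": 0.0647,"ty": 0.0087,"tz": 0.115,"spin": 0,"claw": 1},{"tx": 0.0647,"ty": 0.0087,"tz": 0.15,"spin": 0,"claw": 1},{"tx": 0.0647,"ty": 0.0087,"tz": 0.17,"spin": 0,"claw": 1},{"tx": 0.0647,"ty": 0.0087,"tz": 0.18,"spin": 0,"claw": 1},{"tx": 0.0647,"ty": 0.0087,"tz": 0.18,"spin": 0,"claw": 1}]'

```text
time: 7.55
position: [0.4681, 0.1611, 0.2145]
tool_rot: [2.936, 1.113, -0.007]
ft_force: [-0.7, 0.6, -0.8]
grip_width: 0.995
```

```bash
python3 -c "
from h import *
to(.4695,.161,.0235,-48.4)"
```

```text
tx 0.0011 ty 0.0010 tz 0.0275 spin -0.1 pos [0.4681 0.1611 0.2145] yaw -48.5 t 7.55 F [-0.7  0.6 -0.8]
```

>>> step_arm --increments '[{"tx": 0.001,"ty": 0.0,"tz": 0.015,"spin": 0,"claw": 1},{"tx": 0.001,"ty": 0.0,"tz": 0.024,"spin": 0,"claw": 1},{"tx": 0.001,"ty": 0.0,"tz": 0.027,"spin": 0,"claw": 1},{"tx": 0.001,"ty": 0.0,"tz": 0.028,"spin": 0,"claw": 0.6},{"tx": 0.001,"ty": 0.0,"tz": 0.028,"spin": 0,"claw": 0},{"tx": 0.001,"ty": 0.0,"tz": 0.028,"spin": 0,"claw": 0},{"tx": 0.001,"ty": 0.0,"tz": 0.028,"spin": 0,"claw": 0},{"tx": 0.001,"ty": 0.0,"tz": 0.028,"spin": 0,"claw": 0}]' --force 20

```text
time: 8.22
position: [0.4694, 0.1632, 0.1894]
tool_rot: [-2.936, -1.116, -0.002]
ft_force: [-0.0, -0.1, 0.8]
grip_width: 0.705
```

>>> step_arm --increments '[{"tx": 0,"ty": 0,"tz": 0,"spin": 0,"claw": 0},{"tx": 0,"ty": 0,"tz": 0,"spin": 0,"claw": 0},{"tx": 0,"ty": 0,"tz": 0,"spin": 0,"claw": 0},{"tx": 0,"ty": 0,"tz": 0,"spin": 0,"claw": 0},{"tx": 0,"ty": 0,"tz": 0,"spin": 0,"claw": 0},{"tx": 0,"ty": 0,"tz": 0,"spin": 0,"claw": 0},{"tx": 0,"ty": 0,"tz": 0,"spin": 0,"claw": 0},{"tx": 0,"ty": 0,"tz": 0,"spin": 0,"claw": 0}]' --force 50

```text
time: 8.88
position: [0.4692, 0.163, 0.1887]
tool_rot: [2.937, 1.116, 0.0]
ft_force: [0.3, -0.1, -0.6]
grip_width: 0.183
```

```bash
python3 -c "
from h import *
to(.4695,.161,.0235,-48.4)"
```

```text
tx -0.0011 ty 0.0018 tz 0.0017 spin 0.0 pos [0.4692 0.163  0.1887] yaw -48.4 t 8.88 F [ 0.3 -0.1 -0.6]
```

>>> step_arm --increments '[{"tx": 0,"ty": 0,"tz": -0.01,"spin": 0,"claw": 0},{"tx": 0,"ty": 0,"tz": -0.025,"spin": 0,"claw": 0},{"tx": 0,"ty": 0,"tz": -0.045,"spin": 0,"claw": 0},{"tx": 0,"ty": 0,"tz": -0.065,"spin": 0,"claw": 0},{"tx": 0,"ty": 0,"tz": -0.085,"spin": 0,"claw": 0},{"tx": 0,"ty": 0,"tz": -0.1,"spin": 0,"claw": 0},{"tx": 0,"ty": 0,"tz": -0.11,"spin": 0,"claw": 0},{"tx": 0,"ty": 0,"tz": -0.11,"spin": 0,"claw": 0}]' --force 50

```text
time: 9.55
position: [0.4696, 0.1631, 0.3007]
tool_rot: [-2.936, -1.115, -0.005]
ft_force: [-0.2, 0.1, -5.4]
grip_width: 0.178
```

```bash
python3 -c "
from h import *
to(.5074,-.2261,.135,-103.4)"
```

```text
tx -0.2301 ty 0.3162 tz 0.0016 spin 55.0 pos [0.4696 0.1631 0.3007] yaw -48.4 t 9.55 F [-0.2  0.1 -5.4]
```

>>> step_arm --increments '[{"tx": -0.006,"ty": 0.008,"tz": 0,"spin": 1,"claw": 0},{"tx": -0.02,"ty": 0.026,"tz": 0,"spin": 3.5,"claw": 0},{"tx": -0.038,"ty": 0.05,"tz": 0,"spin": 8,"claw": 0},{"tx": -0.056,"ty": 0.075,"tz": 0,"spin": 13,"claw": 0},{"tx": -0.074,"ty": 0.1,"tz": 0,"spin": 18,"claw": 0},{"tx": -0.092,"ty": 0.125,"tz": 0,"spin": 22,"claw": 0},{"tx": -0.11,"ty": 0.15,"tz": 0,"spin": 26,"claw": 0},{"tx": -0.128,"ty": 0.175,"tz": 0,"spin": 30,"claw": 0}]'

```text
time: 10.22
position: [0.4882, -0.0561, 0.2973]
tool_rot: [3.126, 0.307, -0.005]
ft_force: [1.1, 0.1, -5.8]
grip_width: 0.179
```

```bash
python3 -c "
from h import *
to(.5074,-.2261,.135,-103.4)"
```

```text
tx -0.0143 ty 0.1705 tz -0.0011 spin 24.6 pos [ 0.4882 -0.0561  0.2973] yaw -78.8 t 10.22 F [ 1.1  0.1 -5.8]
```

>>> step_arm --increments '[{"tx": -0.002,"ty": 0.028,"tz": 0,"spin": 4,"claw": 0},{"tx": -0.005,"ty": 0.056,"tz": 0,"spin": 8,"claw": 0},{"tx": -0.008,"ty": 0.084,"tz": 0,"spin": 12,"claw": 0},{"tx": -0.01,"ty": 0.11,"tz": 0,"spin": 16,"claw": 0},{"tx": -0.012,"ty": 0.132,"tz": 0,"spin": 20,"claw": 0},{"tx": -0.013,"ty": 0.15,"tz": 0,"spin": 23,"claw": 0},{"tx": -0.014,"ty": 0.162,"tz": 0,"spin": 24.5,"claw": 0},{"tx": -0.014,"ty": 0.168,"tz": 0,"spin": 24.5,"claw": 0}]'

```text
time: 10.88
position: [0.5082, -0.2231, 0.2977]
tool_rot: [3.119, -0.36, -0.004]
ft_force: [0.1, -0.6, -5.7]
grip_width: 0.183
```

>>> step_arm --increments '[{"tx": 0,"ty": 0,"tz": 0,"spin": 0,"claw": 0},{"tx": 0,"ty": 0,"tz": 0,"spin": 0,"claw": 0},{"tx": 0,"ty": 0,"tz": 0,"spin": 0,"claw": 0},{"tx": 0,"ty": 0,"tz": 0,"spin": 0,"claw": 0}]'

```text
time: 11.22
position: [0.5099, -0.2187, 0.2985]
tool_rot: [-3.121, 0.349, 0.001]
ft_force: [-0.4, -0.5, -5.3]
grip_width: 0.181
```

```bash
python3 -c "
from h import *
np.set_printoptions(precision=4,suppress=True)
to(.5074,-.2261,.135,-103.4)
p=imaging.camera_params('scene');q=imaging.camera_params('top');w=imaging.camera_params('wrist')
S=imaging.get_image('scene');T=imaging.get_image('top');W=imaging.get_image('wrist')
np.savez('w4.npz',**w)
S=S[90:230,120:300];T=T[130:270,260:370]
cv2.imwrite('pics/f4.png',np.hstack([cv2.resize(W,(512,384)),cv2.resize(S,(288,384))[:, :],]))
cv2.imwrite('pics/f5.png',np.hstack([cv2.resize(S,(453,352),interpolation=cv2.INTER_CUBIC),cv2.resize(T,(277,352),interpolation=cv2.INTER_CUBIC)]))
print(proj(w,[[.4475,-.2118,.144],[.6469,-.2594,.144],[.6469,-.2594,.03]]))
"
```

```text
tx -0.0008 ty 0.0077 tz 0.0000 spin 0.7 pos [ 0.5099 -0.2187  0.2985] yaw -102.7 t 11.22 F [-0.4 -0.5 -5.3]
[[262.8186 344.1615]
 [273.7865 -42.8295]
 [263.4411  30.3213]]
```

View pics/f4.png

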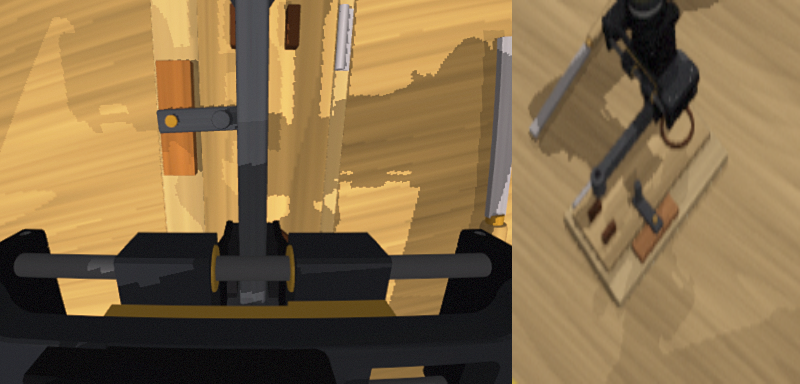

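View pics/f5.png

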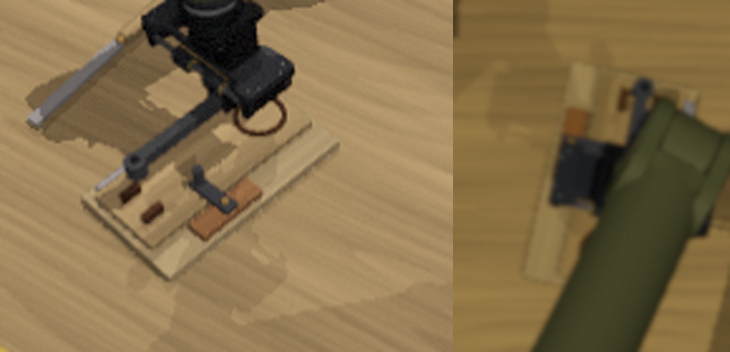

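The wrist and scene views show the lever held level over the nest, with the turnbutton square across the plate. It is about 8 mm short, so I'll correct that and check the eye in the top and scene pictures.

>>> step_arm --increments '[{"tx": -0.001,"ty": 0.003,"tz": 0,"spin": 0.7,"claw": 0},{"tx": -0.001,"ty": 0.006,"tz": 0,"spin": 0.7,"claw": 0},{"tx": -0.001,"ty": 0.0077,"tz": 0,"spin": 0.7,"claw": 0},{"tx": -0.001,"ty": 0.0077,"tz": 0,"spin": 0.7,"claw": 0},{"tx": -0.001,"ty": 0.0077,"tz": 0,"spin": 0.7,"claw": 0},{"tx": -0.001,"ty": 0.0077,"tz": 0,"spin": 0.7,"claw": 0},{"tx": -0.001,"ty": 0.0077,"tz": 0,"spin": 0.7,"claw": 0},{"tx": -0.001,"ty": 0.0077,"tz": 0,"spin": 0.7,"claw": 0}]'

```text
time: 12.03
position: [0.5071, -0.2273, 0.2987]
tool_rot: [-3.119, 0.371, 0.0]
ft_force: [0.2, 0.0, -4.9]
grip_width: 0.18
```

```bash
python3 -c "
from h import *
np.set_printoptions(precision=4,suppress=True)
to(.5074,-.2261,.135,-103.4)
S=imaging.get_image('scene');T=imaging.get_image('top')
s=cv2.resize(S[110:190,150:250],(500,400),interpolation=cv2.INTER_CUBIC);t=cv2.resize(T[140:200,310:355],(300,400),interpolation=cv2.INTER_CUBIC)
E=[.6469,-.2594,.138]
a=(proj(imaging.camera_params('scene'),E)[0]-[150,110]+.5)*5;b=(proj(imaging.camera_params('top'),E)[0]-[310,140]+.5)*6.667
print(a,b)
cv2.circle(s,tuple(int(v) for v in a),3,(0,0,255),-1);cv2.circle(t,tuple(int(v) for v in b),3,(0,0,255),-1)
cv2.imwrite('pics/f6.png',np.hstack([s,t]))
"
```

```text
tx 0.0000 ty -0.0013 tz 0.0002 spin -0.2 pos [ 0.5071 -0.2273  0.2987] yaw -103.6 t 12.03 F [ 0.2  0.  -4.9]
[105.1877 206.6113] [194.6381 167.9494]
```

View pics/f6.png

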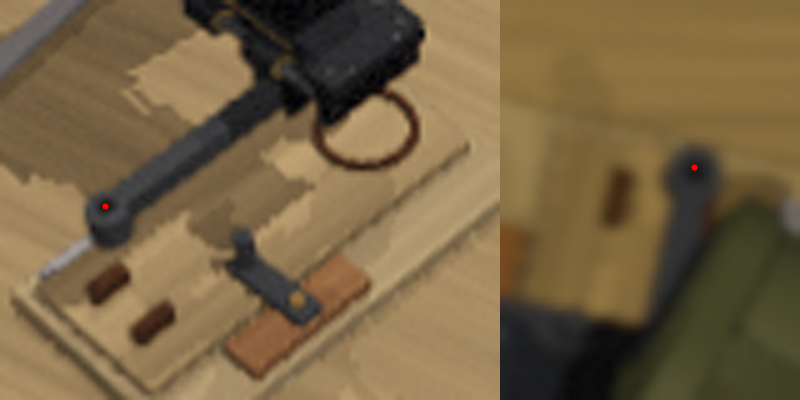

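The projected target for the eye at the intended height falls on the eye's centre in both cameras, at (105,207) in the scene crop and (695,168) in the top crop. That puts the lever level and in place, so I'm handing in.

```bash
python3 -c "
from bench import workorder,get_state
print(get_state()['qd'].round(3));print(workorder.close_job())"
```

```text
[-0.001  0.     0.001 -0.001 -0.001 -0.002  0.002]
the job is handed in; nothing more can be done
None
```

I turned the turnbutton square across the plate, then picked up the lever at its balance point. It is now held still and level over the nest, and I handed the job in at about 12 s of the 51 s allowed.

- **Turnbutton:** I pinched the knob and moved it round to about 91.7° (1.60 rad), worked out from the gripper's position. The later top, scene and wrist pictures show the bar square across the plate.
- **Grasp:** the lever was gripped within about 2 mm of the estimated balance point, at 50 N. The jaws stayed about 16 mm apart, which matches the arm's width, and the force reading showed about 5 N of lever weight.
- **Final position:** the gripper is within 1.5 mm and 0.2° of the target, with the underside about 8 cm above the plate. The arm was at rest.
- **Lever over the nest:** the eye's intended position fell on the eye's centre in both the top and scene pictures. The hub is hidden under the gripper, so its place follows from the grasp and was not seen directly.
- **Small disagreements:** two knob measurements differed by about 1 cm before the pinch, which the jaws took up. After the carry the arm was about 8 mm short of the target, and I corrected that.

I planned nothing near the rasp, glue or blank, but I did not measure them again at the end.

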